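Open the child-proofed spice cupboard

ROBOT

A 6-joint arm with a two-finger parallel gripper is mounted at the origin on the work surface. World frame = base frame: x ahead of the robot, y to its left, z up, the work surface at z = 0. Lengths are in m, angles in degrees, forces in N, time in s.
With the tool pointing down it reaches from about 0.375 to 0.9 m from the base axis. Payload 3.1 kg.
Tool frame: the origin (TCP) lies on the centre line of the jaws, within the pads' length; the fingertips stand 25 mm ahead of it and the grasp point (between the pads) lies 6 mm ahead of it; z points along the fingers, y is the line along which they close (so a half turn about z gives the same grasp; the last joint's range is limited). The gripper opens to 87 mm and grips with 3 to 60 N. Pads are 19 mm wide; open, the fingers measure 117 mm over their backs; the gripper's body (75 mm by 190 mm) begins 51 mm behind the grasp point.
Start: joints at [55.663, 30.224, 82.088, -0, 67.689, -10.227], TCP at [0.255, 0.57, 0.248] pointing down, gripper open.
Joint ranges: [-176.69, 176.69], [-43.24, 126.21], [12.49, 139.97], [-82, 262], [0, 151.66], [-163.58, 163.58]. Speed limits (degrees/s): [159.86, 159.86, 180, 180, 180, 180].

INTERFACE

Orientations are given as a 3x3 rotation matrix whose columns are the frame's x, y, z axes.
In Python, from rig import * gives the robot as it stands.
- The arm moves only by the tool step_arm, never from a script. Its argument "steps" is a list of rows, each a list of 7 numbers: the shift along the tool's x, y, z normalised to -1 to 1, where 1 is 0.3 m, then the turn, a rotation vector about the tool's x, y, z normalised to -1 to 1, where 1 is 45 degrees, then the gripper's target within -1 to 1 (shut at 1, half-way at 0, fully open at -1). A call has 1 to 8 rows; each row is the pose to reach, as a shift and turn from the pose commanded when the call began, along the tool's axes at that moment; what a row does not reach only later rows make up. A row lasts 1/12 s, in which the tool goes at most 41.7 mm and 7.16 degrees, less where a joint would pass 70% of its speed; a pose out of reach is approached as far as the arm can. A call with a number of a shift or a turn outside -1 to 1 is refused whole. A call with a gripper value outside its range is refused whole. The fingers move at their own pace and stop on an object; the grip force is fixed at half the most. Time passes only in rows, so rows that repeat a pose let the fingers close. It gives the time, the measured TCP pose, the force, the opening and the grip force at its end, in the units of the state.
- read_state(): the state, without advancing time (a new reading comes with each control period).
- capture(name): name is "scene" or "side" or "wrist"; returns a dict with "image" (420x560x3 uint8, red, green, blue), "vertical_fov" (degrees; the focal length in pixels is half the picture's height over the tangent of half this angle, whatever the lens; pixels are square), "cx", "cy" (the principal point, pixels), "world_from_camera" (4x4, takes a point from camera to world coordinates); the wrist camera has in their place "T_tool_cam" (4x4, takes a point from camera to tool coordinates, whose origin is the TCP and whose axes are the flange's). Camera axes: x right, y down, z forward; pixel columns grow to the right and rows downward; lengths in m; the calibration is good to about 2 mm. A picture is of the moment at which its call begins: read the wrist's pose just before it. There is no depth.
- hand_in(): hands the job in; it is judged then, once.
The state is a dict: "time_s": time; "joint_positions": joint angles; "qvel": joint speeds; "tau": joint torques, N m; "position": TCP position; "tcp_rot": TCP orientation; "force": force on the tool from outside, world axes, zero at the start; "moment": the same for the moment, N m; "opening": opening from 0.0 (shut) to 1.0 (fully open); "grasp_force": force on a finger pad.
Only numpy, scipy, OpenCV 4.12 (cv2) and the standard library are available. Lean on these libraries where they do the work, as an engineer would, in place of code of your own. Each camera call takes 0.05 s, during which the arm holds its last target. There are 200 camera calls.

TASK

Open the lower, wider spice cupboard on the counter. Its door stands ajar on a safety catch: reach down through the door gap, press the catch plate well down and, while it is down, pull the door towards you until it stands at least 45 degrees open, then let go. Leave the taller cupboard, the kaldero, the cruet and the measuring cup as they are.

Things in the scene. Friction and masses are not known exactly. Their poses are not given: they have to be found in the camera images.
- low_door (a joint): Door of the lower, wider cupboard (white, wooden top 200 mm high, 240 wide, 180 deep): panel 240 wide, 16 thick, 22 to 200 high, hinged on a vertical line at the left front edge seen from the robot, opening towards the robot. Rad: 0 shut, grows opening, limit 1.6. Starts ajar at 0.24-0.27; with the catch up it stops at about 0.28, else swings lightly (1 N at the catch) and stays where left.
- low_catch (a joint): Its catch: white plastic plate, 36 wide along the door, 4 thick, square out from the door's back across the gap; its end has an upturned hook behind a keeper strip under the cupboard top. Moves with the door. Slides straight down on a spring (2 N to start, 5 N at the bottom). In m: 0 up, 0.020 fully down; clears the keeper when 0.010 down; keep it down until the door passes 0.45 rad.
- low_catch_pad (a point): On the catch plate's upper face, on its centre line, 25 mm from the door's back, in the middle of the gap (45 to 52 mm from door back to cupboard front here). 175 mm above the counter, 25 below the tops of door and cupboard; 190 mm along the door from the hinge line, 50 from its free edge. x from the door's back into the cupboard, y along the door to its hinge, z up.
- low_hinge (a point): On the hinge line of the lower cupboard at its top (200 mm high), in the plane of the door's back. Fixed to the cupboard: x into its depth, y to its left side seen from the robot, z up. The shut door runs from here along -y; opening, it turns clockwise seen from above.
- tall_catch_pad (a point): The like catch plate of the taller, narrower cupboard (160 wide, 180 deep, 290 high, door also hinged left and ajar), to be left alone: point on its upper face 25 mm from the door's back, 265 mm above the counter, 110 mm from its hinge line. Axes as on the lower one.
- kaldero: Aluminium pot with a glass lid and black knob, 180 across (214 over the two loop handles), 148 high with knob, standing on the dark hob plate to the left (12 thick). Origin at the centre of its underside. Leave alone.
- cruet: Small glass cruet with a steel twist cap, 56 across, 118 high, standing on the counter to the right. Origin at the centre of its underside. Leave alone.
- cup: Stainless measuring cup, 76 across, 55 high, with a flat handle reaching 112 mm from its centre along its -y, standing on the counter to the right. Origin at the centre of its underside. Leave alone.

How it is judged (in metres and radians):
On the way:
1. the lower cupboard's catch is pressed at least 9 mm down while its door is still only ajar (below 0.33 rad) (value of joint low_catch above 0.009 m and value of joint low_door below 0.33 rad), for 0.1 s.
At the end, for the whole second after the job is handed in: The lower cupboard's door stands at least 0.70 rad (40 degrees) open and at rest (below 0.05 rad/s), and its catch is released (less than 4 mm down) (value of joint low_door above 0.7 rad and velocity of joint low_door between -0.05 and 0.05 rad/s and value of joint low_catch below 0.004 m); the robot touches nothing.
It fails at once if the taller cupboard's door or catch is moved more than 12 mm (distance of tall_catch_pad from where it was at the start of the episode above 0.012 m).
It fails at once if the kaldero is moved more than 20 mm (distance of kaldero from where it was at the start of the episode above 0.02 m).
It fails at once if the cruet is moved more than 20 mm (distance of cruet from where it was at the start of the episode above 0.02 m).
It fails at once if the measuring cup is moved more than 20 mm (distance of cup from where it was at the start of the episode above 0.02 m).
It also fails if it takes over 40 s, if anything falls off the work surface, if the arm or the gripper's body presses on something with over 40 N, if the wrist force passes 120 N, or if a joint passes its speed limit or range.

## Working session

There is one attempt and no reset: what is moved stays moved. The work goes in short steps, Python scripts to look and compute and a tool call to move; the robot and the scene stay as the last step left them, time stands still between calls to the robot, and variables do not carry over. Pictures are saved under pics/ and viewed, at most 10 in all, crops included, and the job is handed in when it is done.

Besides the shell and the picture viewer there is one more tool, called after "Request:" in YAML: its name, and indented under it one key for each argument. step_arm: Moves the arm, as the interface text tells. Scaled input: -1 to 1 covers 0.3 m each way for a shift and 45 degrees each way for a turn. Its arguments: {"type":"object","properties":{"steps":{"type":"array"}},"required":["steps"]}

```bash
mkdir -p pics; cat > h.py <<'E'
from rig import *
import numpy as np, cv2
def save(c,n): cv2.imwrite('pics/'+n,cv2.cvtColor(c['image'],cv2.COLOR_RGB2BGR))
def T(c):
    if 'world_from_camera' in c: return np.array(c['world_from_camera'])
    s=read_state(); W=np.eye(4); W[:3,:3]=s['tcp_rot']; W[:3,3]=s['position']; return W@np.array(c['T_tool_cam'])
def ray(c,W,u,v):
    f=210/np.tan(np.radians(c['vertical_fov'])/2)
    d=W[:3,:3]@np.array([(u-c['cx'])/f,(v-c['cy'])/f,1]); return W[:3,3],d
def onz(c,W,u,v,z):
    o,d=ray(c,W,u,v); return o+d*(z-o[2])/d[2]
def proj(c,W,p):
    f=210/np.tan(np.radians(c['vertical_fov'])/2)
    q=W[:3,:3].T@(np.array(p)-W[:3,3]); return c['cx']+f*q[0]/q[2],c['cy']+f*q[1]/q[2]
E
python3 - <<'E'
from h import *
import pickle
ims=[]
for n in ['scene','side','wrist']:
    s=read_state(); c=capture(n); c['W']=T(c); pickle.dump(c,open(n+'.pkl','wb')); save(c,n+'.png'); print(n,c['vertical_fov'],c['W'].round(3).tolist())
print(s['tcp_rot'],s['time_s'])
E
```

```text
scene 56.65366620021353 [[-0.594, 0.676, -0.437, 1.065], [0.805, 0.487, -0.34, 0.423], [-0.017, -0.554, -0.833, 1.155], [0.0, 0.0, 0.0, 1.0]]
side 50.676155479763594 [[-0.714, -0.417, 0.563, -0.402], [-0.7, 0.406, -0.587, 1.031], [0.016, -0.813, -0.582, 1.144], [0.0, 0.0, 0.0, 1.0]]
wrist 69.00237776800981 [[0.409, 0.873, 0.264, 0.182], [0.913, -0.391, -0.12, 0.603], [-0.002, 0.29, -0.957, 0.383], [0.0, 0.0, 0.0, 1.0]]
[[-9.12767306e-01  4.08478396e-01 -1.11602476e-03]
 [ 4.08479767e-01  9.12765927e-01 -1.62568022e-03]
 [ 3.54614127e-04 -1.93974128e-03 -9.99998056e-01]] 0.1
```

View pics/scene.png

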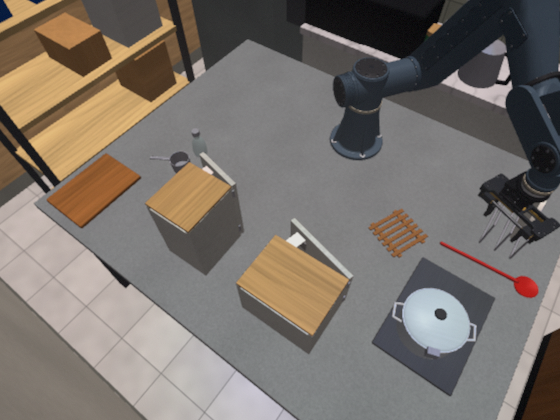

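View pics/side.png

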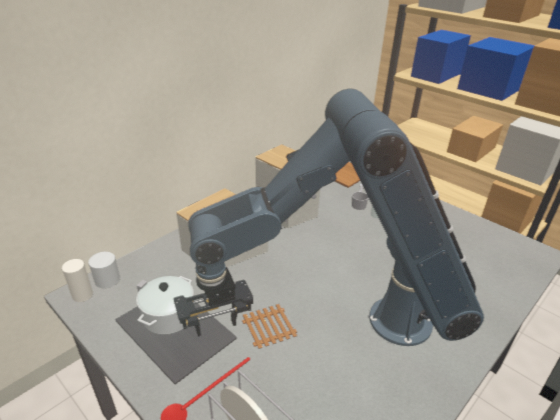

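The scene view shows the low cupboard's wooden top at about (238..349, 238..333). Its door runs from the hinge near (350,278) to the free end near (293,222), with the white catch at (296,241). The tall cupboard is at (150..235, 155..270), and the kaldero at (436,320). The side view is mostly blocked by the arm.

```bash
python3 - <<'E'
from h import *
import pickle
c=pickle.load(open('scene.pkl','rb'))
im=cv2.cvtColor(c['image'],cv2.COLOR_RGB2BGR)[205:345,225:365]
im=cv2.resize(im,(560,560),interpolation=cv2.INTER_CUBIC); cv2.imwrite('pics/crop.png',im)
E
```

```text
(no output)
```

View pics/crop.png

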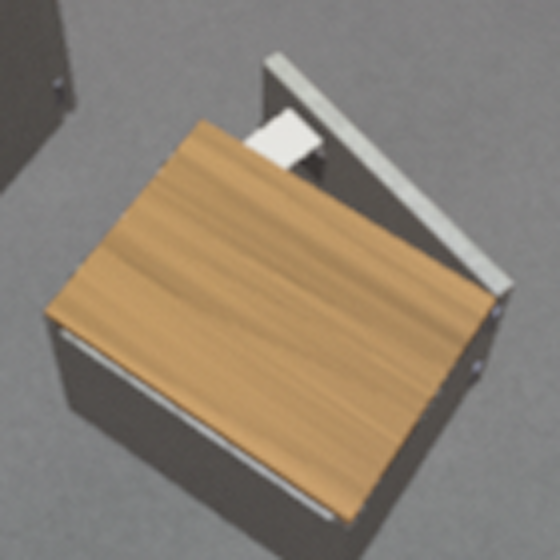

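The crop shows the top's corners at (203,121), (497,297), (347,522) and (47,314). The door's back top edge runs from (265,70) to (497,297), and the catch plate meets the door between (291,108) and (324,143).

```bash
python3 - <<'E'
from h import *
import pickle
c=pickle.load(open('scene.pkl','rb'));W=c['W']
P=lambda a,b,z: onz(c,W,a/4+225-.375,b/4+205-.375,z)
for n,p in dict(FR=(203,121,.2),FL=(497,297,.2),BL=(347,522,.2),BR=(47,314,.2),doorfree_b=(265,70,.2),hinge=(497,297,.2),free_o=(280,52,.2),hinge_o=(513,285,.2),cd1=(291,108,.175),cd2=(324,143,.175)).items(): print(n,P(*p).round(4))
h=P(497,297,.2)[:2];fr=P(203,121,.2)[:2];d=P(265,70,.2)[:2]
e=(d-h)/np.linalg.norm(d-h);k=(fr-h)/np.linalg.norm(fr-h)
n=np.array([-e[1],e[0]]); n=n if n@(P(347,522,.2)[:2]-h)>0 else -n
print('len',np.linalg.norm(d-h),np.linalg.norm(fr-h),'ang',np.arccos(e@k)); print('e',e,'n',n,'pad',h+.19*e+.025*n, 'front az',k)
for q,z in(((203,160),.29),((235,185),.29),((193,166),.29)): print(q,onz(c,W,*q,z))
print('kald',onz(c,W,441,314,.148))
E
```

```text
FR [0.633  0.0743 0.2   ]
FL [0.6269 0.3108 0.2   ]
BL [0.8071 0.3127 0.2   ]
BR [0.8104 0.0785 0.2   ]
doorfree_b [0.5726 0.0853 0.2   ]
hinge [0.6269 0.3108 0.2   ]
free_o [0.5537 0.0852 0.2   ]
hinge_o [0.6133 0.315  0.2   ]
cd1 [0.5753 0.1107 0.175 ]
cd2 [0.5854 0.1466 0.175 ]
len 0.23199082504277263 0.23658476863337707 ang 0.26177443291015773
e [-0.23390214 -0.97226015] n [ 0.97226015 -0.23390214] pad [0.6067472  0.12025817] front az [ 0.02568238 -0.99967015]
(203, 160) [ 0.59456408 -0.21645319  0.29      ]
(235, 185) [ 0.61057531 -0.08060157  0.29      ]
(193, 166) [ 0.62855094 -0.22458462  0.29      ]
kald [0.54717308 0.55042296 0.148     ]
```

```bash
cat >> h.py <<'E'
from scipy.spatial.transform import Rotation as Ro
def mv(p,az,s=None):
    "normalised shift+turn to TCP p with tool down, tool x at azimuth az deg"
    s=s or read_state(); R=np.array(s['tcp_rot']); a=np.radians(az)
    G=np.array([[np.cos(a),np.sin(a),0],[np.sin(a),-np.cos(a),0],[0,0,-1]])
    return np.r_[R.T@(np.array(p)-s['position'])/.3, Ro.from_matrix(R.T@G).as_rotvec(degrees=True)/45].round(3)
E
python3 - <<'E'
from h import *
print(mv((.43,.345,.32),161)); print(mv((.606,.121,.32),166.5))
E
```

```text
[-0.839 -0.447 -0.244 -0.002 -0.    -0.114]
[-1.679e+00 -8.890e-01 -2.430e-01 -2.000e-03 -1.000e-03 -2.360e-01]
```

Request:
step_arm:
  steps:
    - [-0.84, -0.45, -0.24, 0, 0, -0.236, 1]
    - [-0.84, -0.45, -0.24, 0, 0, -0.236, 1]
    - [-0.84, -0.45, -0.24, 0, 0, -0.236, 1]
    - [-0.84, -0.45, -0.24, 0, 0, -0.236, 1]
    - [-0.84, -0.45, -0.24, 0, 0, -0.236, 1]
    - [-0.84, -0.45, -0.24, 0, 0, -0.236, 1]
    - [-0.84, -0.45, -0.24, 0, 0, -0.236, 1]
    - [-0.84, -0.45, -0.24, 0, 0, -0.236, 1]

```text
time_s: 0.82
position: [0.4351, 0.34, 0.3214]
tcp_rot: [[-0.971, 0.239, 0.006], [0.239, 0.971, -0.001], [-0.006, 0.0, -1.0]]
force: [-0.1, 0.4, -0.7]
opening: 0.48
grasp_force: 0.0
```

```bash
python3 - <<'E'
from h import *
print(read_state()['position'],mv((.600,.123,.30),166.5))
E
```

```text
[0.43506627 0.3400032  0.32135872] [-0.706 -0.571  0.075  0.     0.007 -0.007]
```

Request:
step_arm:
  steps:
    - [-0.7, -0.57, 0.07, 0, 0, 0, 1]
    - [-0.7, -0.57, 0.07, 0, 0, 0, 1]
    - [-0.7, -0.57, 0.07, 0, 0, 0, 1]
    - [-0.7, -0.57, 0.07, 0, 0, 0, 1]
    - [-0.7, -0.57, 0.07, 0, 0, 0, 1]
    - [-0.7, -0.57, 0.07, 0, 0, 0, 1]
    - [-0.7, -0.57, 0.07, 0, 0, 0, 1]
    - [-0.7, -0.57, 0.07, 0, 0, 0, 1]

```text
time_s: 1.48
position: [0.5973, 0.1248, 0.2973]
tcp_rot: [[-0.971, 0.238, 0.001], [0.238, 0.971, -0.002], [-0.001, -0.001, -1.0]]
force: [-0.1, 0.4, 0.4]
opening: 0.005
grasp_force: 0.0
```

```bash
python3 - <<'E'
from h import *
s=read_state(); c=capture('wrist'); W=T(c); c['W']=W; save(c,'w1.png')
import pickle; pickle.dump(c,open('w1.pkl','wb'))
print(s['position'],proj(c,W,(.606,.121,.175)),proj(c,W,s['position']+np.array([0,0,-.025])),s['opening'])
E
```

```text
[0.59734524 0.12483661 0.29733644] (np.float64(276.7876287909395), np.float64(222.8628001383255)) (np.float64(277.5008213517527), np.float64(263.5102229207052)) 0.005056496912019925
```

View pics/w1.png

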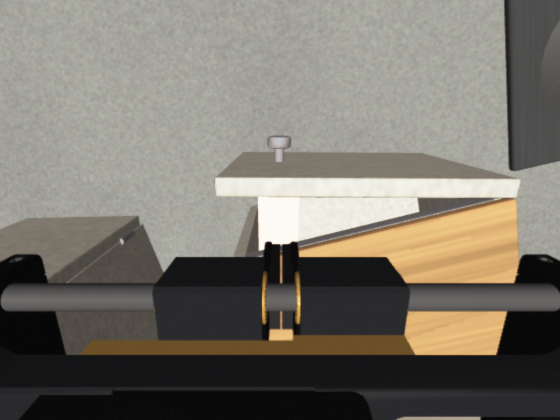

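The wrist view shows the door's back top edge along row ~195, from column 219 to 517. The white catch plate spans columns 258–299 and rows 196–250, with the shut fingertips at (281,245) just in front of it.

```bash
python3 - <<'E'
from h import *
import pickle
c=pickle.load(open('w1.pkl','rb'));W=c['W']
a=onz(c,W,219,195,.2)[:2];b=onz(c,W,517,195,.2)[:2]
e=(a-b)/np.linalg.norm(a-b); n=np.array([-e[1],e[0]])
if n[0]<0:n=-n
p1,p2=onz(c,W,258.5,215,.175)[:2],onz(c,W,299,215,.175)[:2]
m=(p1+p2)/2; along=(m-a)@e
off=(m-a)@n
pad=m+(.025-off)*n
print('free',a,'hinge',b,np.linalg.norm(a-b),'e',e,'pad',pad,'from free',(pad-a)@-e,'w',np.linalg.norm(p1-p2))
# finger tip location check and cupboard edge
q=onz(c,W,320,241,.2)[:2]; print('edge offs',(q-a)@n,q)
E
```

```text
free [0.56396905 0.0847043 ] hinge [0.61988729 0.31344601] 0.23547742750819675 e [-0.23746754 -0.97139547] pad [0.5994189  0.12443953] from free 0.04701681623890902 w 0.036130042563150215
edge offs 0.03924452424244491 [0.62139259 0.15434095]
```

```bash
python3 - <<'E'
from h import *
print(mv((.602,.1235,.24),166.3),mv((.602,.1235,.205),166.3))
E
```

```text
[-0.024 -0.006  0.192 -0.    -0.002 -0.   ] [-0.024 -0.006  0.308 -0.    -0.002 -0.   ]
```

Request:
step_arm:
  steps:
    - [-0.016, -0.003, 0, 0, 0, 0, 1]
    - [-0.016, -0.003, 0.08, 0, 0, 0, 1]
    - [-0.016, -0.003, 0.15, 0, 0, 0, 1]
    - [-0.016, -0.003, 0.19, 0, 0, 0, 1]
    - [-0.016, -0.003, 0.23, 0, 0, 0, 1]
    - [-0.016, -0.003, 0.27, 0, 0, 0, 1]
    - [-0.016, -0.003, 0.308, 0, 0, 0, 1]
    - [-0.016, -0.003, 0.308, 0, 0, 0, 1]

```text
time_s: 2.2
position: [0.5967, 0.1284, 0.2038]
tcp_rot: [[-0.973, 0.231, -0.005], [0.231, 0.973, 0.0], [0.005, -0.001, -1.0]]
force: [-0.8, -0.9, 0.4]
opening: 0.007
grasp_force: 0.0
```

```bash
python3 - <<'E'
from h import *
s=read_state(); c=capture('wrist'); save(c,'w2.png'); print(s['position'],s['force'])
E
```

```text
[0.59670635 0.12837392 0.20383455] [-0.76256755 -0.91256682  0.38981914]
```

View pics/w2.png

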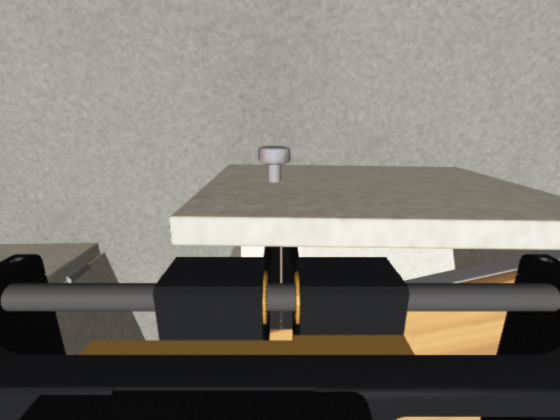

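The door's back edge is now at row ~243, with the plate at columns 241–302 (centre 271). The fingers are centred at column 281, so they sit about 6 mm too far towards the hinge.

Request:
step_arm:
  steps:
    - [-0.015, -0.018, 0, 0, 0, 0, 1]
    - [-0.015, -0.018, 0, 0, 0, 0, 1]
    - [-0.015, -0.018, 0, 0, 0, 0, 1]
    - [-0.015, -0.018, 0, 0, 0, 0, 1]

```text
time_s: 2.58
position: [0.6025, 0.1206, 0.207]
tcp_rot: [[-0.972, 0.234, 0.002], [0.234, 0.972, 0.0], [-0.001, 0.001, -1.0]]
force: [-0.0, 0.3, 0.2]
opening: 0.009
grasp_force: 0.0
```

Request:
step_arm:
  steps:
    - [0, 0.004, 0.03, 0, 0, 0, 1]
    - [0, 0.004, 0.05, 0, 0, 0, 1]
    - [0, 0.004, 0.065, 0, 0, 0, 1]
    - [0, 0.004, 0.08, 0, 0, 0, 1]
    - [0, 0.004, 0.08, 0, 0, 0, 1]

```text
time_s: 3.0
position: [0.6022, 0.122, 0.1814]
tcp_rot: [[-0.972, 0.233, -0.001], [0.233, 0.972, 0.0], [0.001, 0.0, -1.0]]
force: [0.6, -0.4, 5.2]
opening: 0.009
grasp_force: 2.4
```

The plate is pressed about 18 mm down (5 N). Next I work out the arc about the hinge.

```bash
python3 - <<'E'
from h import *
s=read_state(); R=np.array(s['tcp_rot']); h=np.array([.6235,.312]); p=s['position'][:2]
def arc(phi):
    c,si=np.cos(-phi),np.sin(-phi); q=h+np.array([[c,-si],[si,c]])@(p-h)
    d=R.T@np.r_[q-p,0]; return (d/.3).round(3),round(np.degrees(phi)/45,3),q.round(3)
for f in np.arange(.05,.41,.05): print(round(f,2),*arc(f))
E
```

```text
0.05 [ 0.032 -0.003  0.   ] 0.064 [0.593 0.123]
0.1 [ 0.064 -0.005  0.   ] 0.127 [0.583 0.125]
0.15 [ 0.095 -0.005  0.   ] 0.191 [0.574 0.127]
0.2 [ 0.127 -0.003  0.   ] 0.255 [0.565 0.13 ]
0.25 [0.159 0.    0.   ] 0.318 [0.556 0.133]
0.3 [0.19  0.005 0.   ] 0.382 [0.547 0.137]
0.35 [0.222 0.011 0.   ] 0.446 [0.538 0.141]
0.4 [0.252 0.019 0.   ] 0.509 [0.53  0.145]
```

Request:
step_arm:
  steps:
    - [0.03, -0.003, 0, 0, 0, 0.064, 1]
    - [0.064, -0.005, 0, 0, 0, 0.127, 1]
    - [0.095, -0.005, 0, 0, 0, 0.19, 1]
    - [0.127, -0.003, 0, 0, 0, 0.255, 1]
    - [0.159, 0, 0, 0, 0, 0.318, 1]
    - [0.19, 0.005, 0, 0, 0, 0.382, 1]
    - [0.222, 0.011, 0, 0, 0, 0.446, 1]
    - [0.252, 0.019, 0, 0, 0, 0.509, 1]

```text
time_s: 3.67
position: [0.5309, 0.1456, 0.1828]
tcp_rot: [[-0.803, 0.596, 0.003], [0.596, 0.803, 0.001], [-0.002, 0.003, -1.0]]
force: [0.4, 2.1, 4.8]
opening: 0.003
grasp_force: 2.3
```

Request:
step_arm:
  steps:
    - [0.03, -0.003, 0, 0, 0, 0.064, 1]
    - [0.064, -0.005, 0, 0, 0, 0.127, 1]
    - [0.095, -0.005, 0, 0, 0, 0.19, 1]
    - [0.127, -0.003, 0, 0, 0, 0.255, 1]
    - [0.159, 0, 0, 0, 0, 0.318, 1]
    - [0.19, 0.005, 0, 0, 0, 0.382, 1]
    - [0.222, 0.011, 0, 0, 0, 0.446, 1]
    - [0.252, 0.019, 0, 0, 0, 0.509, 1]

```text
time_s: 4.33
position: [0.4741, 0.1953, 0.1829]
tcp_rot: [[-0.508, 0.861, 0.004], [0.861, 0.508, 0.001], [-0.001, 0.004, -1.0]]
force: [2.5, 1.4, 4.9]
opening: 0.003
grasp_force: 2.3
```

```bash
python3 - <<'E'
from h import *
s=read_state(); c=capture('scene'); save(c,'s2.png'); print(s['position'],s['force'],s['qvel'])
E
```

```text
[0.47405844 0.1952787  0.18294966] [2.46921085 1.42957275 4.94329325] [ 1.12260348e+01 -2.07015631e+00  4.09812593e+00  3.63714294e-02
 -2.48214400e+00  4.46584239e+01]
```

View pics/s2.png

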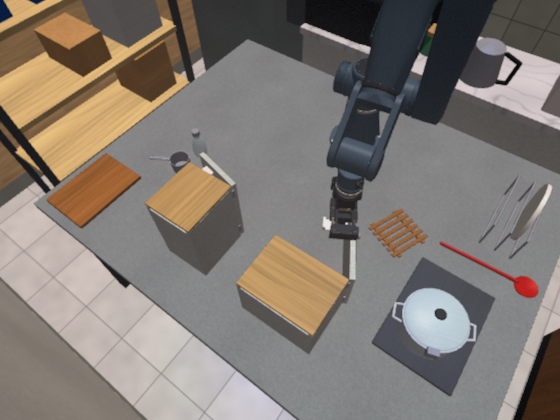

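The door now runs from the hinge near (350,290) to under the gripper at (343,215), so it is well open. The other objects are where they were. Next: settle, then lift straight up.

Request:
step_arm:
  steps:
    - [0, 0, 0, 0, 0, 0, 1]
    - [0, 0, 0, 0, 0, 0, 1]
    - [-0.012, 0, -0.03, 0, 0, 0, 1]
    - [-0.015, 0, -0.08, 0, 0, 0, 1]
    - [-0.015, 0, -0.16, 0, 0, 0, 1]
    - [-0.015, 0, -0.28, 0, 0, 0, 1]
    - [-0.015, 0, -0.42, 0, 0, 0, 1]
    - [-0.015, 0, -0.42, 0, 0, 0, 1]

```text
time_s: 5.05
position: [0.4783, 0.1903, 0.315]
tcp_rot: [[-0.511, 0.86, 0.012], [0.86, 0.511, 0.001], [-0.005, 0.01, -1.0]]
force: [0.4, 0.9, 1.3]
opening: 0.003
grasp_force: 0.0
```

```bash
python3 - <<'E'
from h import *
s=read_state(); c=capture('wrist'); W=T(c); save(c,'w3.png'); print(s['position'],s['force'])
E
```

```text
[0.4782756  0.19025914 0.3149993 ] [0.36516425 0.90492397 1.27543015]
```

View pics/w3.png

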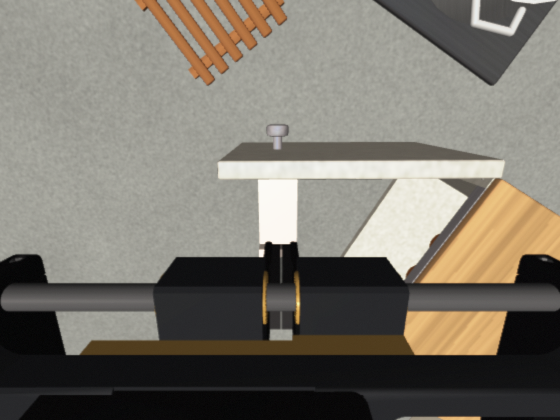

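The door's back edge along row ~178 is parallel to the tool at about 1.05 rad. The catch plate at columns 258–298 is free, and the fingers are well above it.

Request:
step_arm:
  steps:
    - [0, 0, -0.05, 0, 0, 0, 1]
    - [0, 0, -0.05, 0, 0, 0, 1]
    - [0, 0, -0.05, 0, 0, 0, 1]
    - [0, 0, -0.05, 0, 0, 0, 1]
    - [0, 0, -0.05, 0, 0, 0, 1]
    - [0, 0, -0.05, 0, 0, 0, 1]

```text
time_s: 5.6
position: [0.4744, 0.1904, 0.3219]
tcp_rot: [[-0.511, 0.86, -0.003], [0.86, 0.511, -0.001], [0.001, -0.003, -1.0]]
force: [0.2, -0.7, 0.6]
opening: 0.001
grasp_force: 0.0
```

```bash
python3 -c "
from rig import *
print(hand_in())"
```

```text
the job is handed in; nothing more can be done
None
```

I pressed the lower cupboard's catch about 18 mm down, pulled the door to about 1.05 rad (60 degrees) and let go with the gripper clear; the tall cupboard, kaldero, cruet and cup looked unmoved in the pictures, and I handed the job in at 5.6 s (no verdict was returned).

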